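# Swing the dispensing arm over the conical flask and open its valve

### The job

Swing the dispensing arm round until its nozzle points down into the mouth of the conical flask, then open the valve fully by turning its lever a quarter turn to the stop, in line with the pipe. Push the arm and the lever gently with one fingertip, without gripping anything, keep the valve shut until the nozzle is over the flask, and leave the four vessels standing where they are.

Things in the scene. Friction and masses are not known exactly. Their poses are not given: they have to be found in the camera images.
- stand: Fixed metal stand, at most 190 mm high: slim column (origin on its axis at the bench), four dark round places (10 mm high, 80 mm across) 150 mm from the axis at 0.3 and 0.9 rad either side of its -x axis, which points roughly to the robot (yaw within 0.2 rad). A vessel on each, order random. A pipe runs 125 mm up along its -y axis to a valve on a post.
- swing_arm (a joint): Angle of the arm about the column, rad, counter-clockwise from above positive; 0 is along the stand's -x; stops at -1.3 and 1.3; starts within 0.12 of 0, between the middle places. Light friction (0.1 N m, 1 N at mid arm); it stays where left. The arm is a level round steel bar 14 mm thick, axis 170 mm above the bench, hub 34 mm and nozzle holder 22 mm across.
- bar_push (a point): Point on the axis of the swing arm's bar, 100 mm from the column's axis, 170 mm above the bench: a good place to push sideways. The vessels below reach at most 115 mm.
- nozzle (a point): Lower tip of the nozzle, a 10 mm tube pointing straight down at the end of the arm, 150 mm from the column's axis; the tip is 130 mm above the bench, 17 mm above the flask's rim.
- valve_lever (a joint): Angle of the valve's lever about its vertical axis, rad: 0 is shut (lever points along the stand's -x, across the pipe), 1.57 fully open at the stop (lever points along the stand's -y, away from the column, in line with the pipe). Grows counter-clockwise from above; starts between 0 and 0.1. Friction 0.1 N m; it stays where left.
- valve_pivot (a point): Point on the valve lever's turning axis, 240 mm from the column's axis along the stand's -y, 170 mm above the bench.
- lever_push (a point): Point on the axis of the black round lever bar (14 mm thick, level, 170 mm above the bench), 65 mm from the turning axis and 27 mm from the lever's end: a good place to push.
- conical_flask: Loose conical glass flask, wide at the foot and narrow at the neck, 64 mm across, 103 mm high; origin at the centre of its underside, its mouth straight above.
- beaker: Loose open glass beaker, 62 x 68 mm, 78 mm high; origin at the centre of its underside. Not to be moved.
- dropper_bottle: Loose brown bottle with a black cap, 44 mm across, 85 mm high; origin at the centre of its underside. Not to be moved.
- weighing_bottle: Loose low glass bottle with a knobbed lid, 48 mm across, 44 mm high; origin at the centre of its underside. Not to be moved.
There are look-alikes about, which are no part of the job. What is shaped like the conical_flask but pink is not meant.

How it is judged:
By the outcome, as a careful person would: the job done as asked, in the order asked, and still so for the second after the job is handed in, with the robot touching nothing.
It also fails if it takes over 54 s, if anything falls off the work surface, if the arm or the gripper's body presses on something with over 40 N, if the wrist force passes 120 N, or if a joint passes its speed limit or range.

### The arm

A 6-joint arm with a two-finger parallel gripper is mounted at the origin on a cart in front of the work surface, level with it; the furniture and walls round the work are solid. World frame = base frame: x ahead of the robot, y to its left, z up, the work surface at z = 0. Lengths are in mm, angles in rad, forces in N, time in s.
With the tool pointing down it reaches from about 350 to 875 mm from the base axis. Payload 4.2 kg.
Tool frame: the origin (TCP) lies midway between the tips of the shut fingers; the grasp point (between the pads) lies 19 mm behind it; z points along the fingers, y is the line along which they close (so a half turn about z gives the same grasp; the last joint's range is limited). The gripper opens to 85 mm and grips with 20 to 120 N. Pads are 22 mm wide; open, the fingers measure 114 mm over their backs; the gripper's body (76 mm by 85 mm) begins 54 mm behind the grasp point. The pads swing forward as they close: fully open they stand 13 mm farther back than shut.
Start: joints at [-0.953, 0.385, 0.008, 0, -1.194, -0.259], TCP at [219.483, -585.172, 231.312] pointing down, gripper open.
Joint ranges: [-3.14, 3.14], [-1.21, 2.06], [-1.07, 1.41], [-3.16, 2.05], [-2.99, -0.16], [-3.1, 3.1]. Speed limits (rad/s): [2.79, 2.79, 3.14, 3.14, 3.14, 3.14].

### API

Orientations are given as a unit quaternion [x, y, z, w].
In Python, from bench import arm gives the robot as it stands. The module is installed in compiled form; this text tells all that it offers.
- The arm moves only by the shell command python3 -m handwheel 'ROWS' [OPENING]. ROWS is JSON, a list of rows, each an object of numbers: "x", "y", "z": the shift along the world's x, y, z each as a share of 20 cm, from -1 to 1; "ax", "ay", "az": the turn, a rotation vector about the world's x, y, z each as a share of 90 degrees, from -1 to 1. In form: [{"x": .., "y": .., "z": .., "ax": .., "ay": .., "az": ..}, ...]. A call has exactly 8 rows; each row shifts and turns the commanded pose from where the row before left it; what a row does not reach is not made up. A row lasts 1/10 s, in which the tool goes at most 50 mm and 8.59 degrees, less where a joint would pass 70% of its speed; a pose out of reach is approached as far as the arm can. A call with a number of a shift or a turn outside -1 to 1 is refused whole. A call with a gripper value outside its range is refused whole. OPENING is the opening, from -1 (shut) to 1 (fully open), set as the call begins (- or left out, the last holds). The fingers move at their own pace and stop on an object; the grip force is fixed at half the most. Time passes only in rows, so rows that do not move let the fingers close, or fill a call up. It gives the time, the measured TCP pose, the force, the opening and the grip force at its end, in the units of the state.
- arm.read_state(): the state, without advancing time (a new reading comes with each control period).
- arm.get_image(name): name is "scene" or "top"; returns the picture (384x512x3 uint8, red, green, blue); there is no depth.
- arm.camera_params(name): a dict with "K" (3x3 intrinsics, pixels), "position" and "orientation" of the camera in the world. Camera axes: x right, y down, z forward; pixel columns grow to the right and rows downward; lengths in mm; the calibration is good to about 2 mm. A picture is of the moment at which its call begins. camera_params takes no time and is no camera call.
- arm.job_done(): hands the job in; it is judged then, once.
The state is a dict: "clock": time; "joints": joint angles; "joint_vel": joint speeds; "joint_efforts": joint torques, N m; "position": TCP position; "ee_rot": TCP orientation; "contact_force": force on the tool from outside, world axes, zero at the start; "wrist_torque": the same for the moment, N m; "gripper_width": finger opening in mm; "grasp_force": force on a finger pad.
Only numpy, scipy, OpenCV 4.12 (cv2) and the standard library are available. Lean on these libraries where they do the work, as an engineer would, in place of code of your own. Each camera call takes 0.05 s, during which the arm holds its last target. There are 200 camera calls.

## Working session

There is one attempt and no reset: what is moved stays moved. The work goes in short steps, Python scripts to look and compute and a shell command to move; the robot and the scene stay as the last step left them, time stands still between calls to the robot, and variables do not carry over. Pictures are saved under pics/ and viewed, at most 10 in all, crops included, and the job is handed in when it is done.

```bash
mkdir -p pics
python3 - <<'E'
from bench import arm
import cv2
for n in("scene","top"):
    im=arm.get_image(n); cv2.imwrite(f"pics/{n}0.png",im[:,:,::-1]); p=arm.camera_params(n); print(n,p)
print(arm.read_state())
E
```

```text
scene {'K': array([[395.85075015,   0.        , 258.2503238 ],
       [  0.        , 395.85075015, 189.36276566],
       [  0.        ,   0.        ,   1.        ]]), 'position': array([100.07646   , 626.13629976, 831.14672487]), 'orientation': array([-0.26463514,  0.88031814, -0.3763784 ,  0.11553145])}
top {'K': array([[489.31296366,   0.        , 257.2744185 ],
       [  0.        , 489.31296366, 198.77554145],
       [  0.        ,   0.        ,   1.        ]]), 'position': array([ 411.75895619,   34.45608188, 1380.64992276]), 'orientation': array([-0.70607615,  0.70713558, -0.03332528,  0.01746896])}
{'clock': 0.1, 'joints': array([-9.53378964e-01,  3.85504162e-01,  6.77165390e-03, -4.03165551e-04,
       -1.19398047e+00, -2.58602502e-01]), 'joint_vel': array([ 1.65529299e-04, -2.00157957e-03,  3.25584075e-03,  1.69259993e-03,
        9.73876377e-04,  4.76385736e-05]), 'joint_efforts': array([ 3.90608202e-04, -3.93320274e+01,  1.88929099e+01,  4.19789538e+00,
       -2.59635432e-03,  1.06536748e-05]), 'position': array([ 219.31298106, -584.71707804,  230.32447732]), 'ee_rot': array([-1.78373300e-01,  9.83962404e-01,  9.47327483e-04, -2.36781709e-04]), 'contact_force': array([ 1.06733299,  1.00720685, -0.18512433]), 'wrist_torque': array([-0.00845817, -0.01357676, -0.06205879]), 'grasp_force': 0.0, 'gripper_width': 85.07254156882821}
```

View pics/scene0.png

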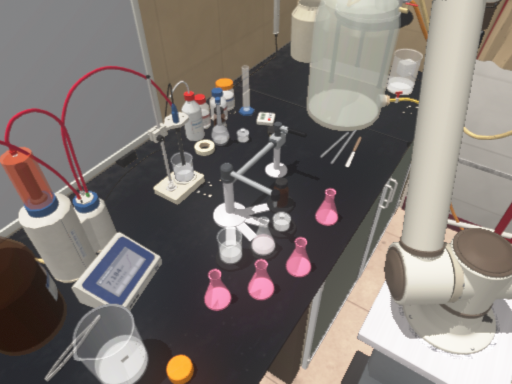

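View pics/top0.png

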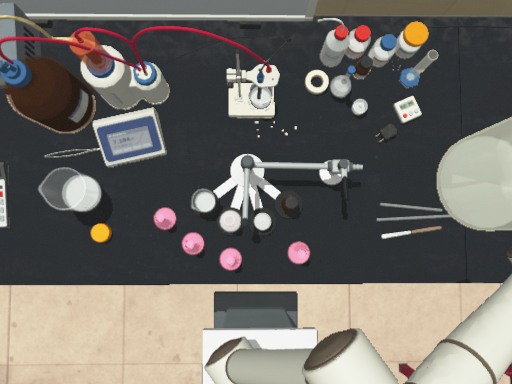

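The scene shows the stand, with the hub near (230,175). The vessels around it are a beaker at (230,243), a clear flask at (263,240), the weighing bottle at (282,220) and the brown bottle at (281,195). In the top view the column is near (247,162) and the valve near (338,168). I'll zoom in for detail.

Run:
```python
import cv2,numpy as np
a=cv2.imread("pics/top0.png")[145:245,185:375]
a=cv2.resize(a,None,fx=4.2,fy=4.2,interpolation=cv2.INTER_CUBIC)
a=(255*(a/255.)**.5).astype('uint8'); cv2.imwrite("pics/top0c.png",a)
a=cv2.imread("pics/scene0.png")[115:275,195:345]
a=cv2.resize(a,None,fx=3.7,fy=3.7,interpolation=cv2.INTER_CUBIC)
a=(255*(a/255.)**.5).astype('uint8'); cv2.imwrite("pics/scene0c.png",a)
```

```text
(no output)
```

View pics/top0c.png

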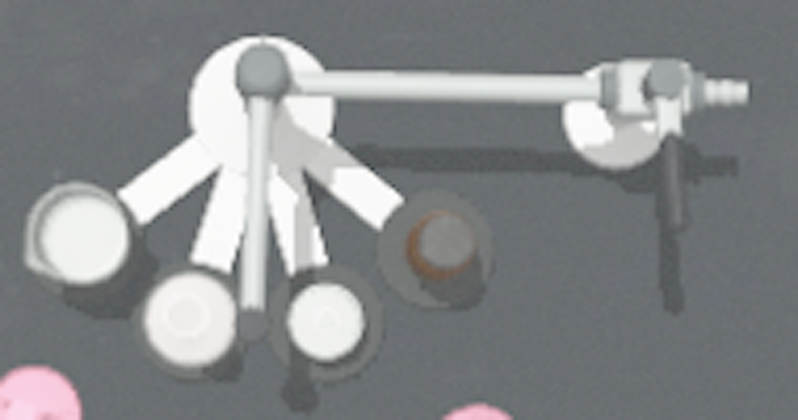

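View pics/scene0c.png

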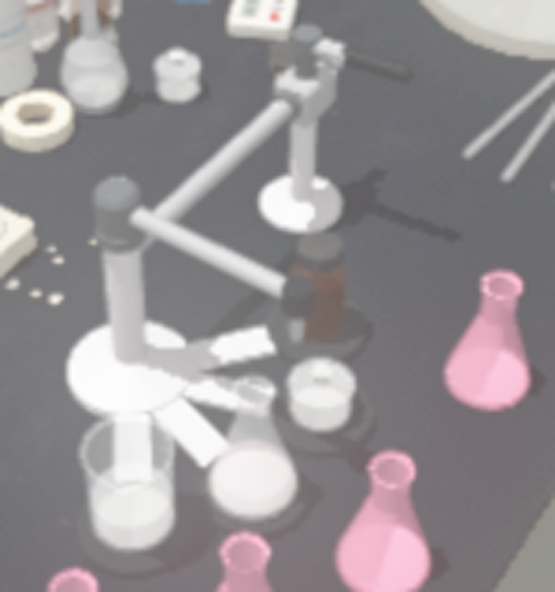

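The crop shows:
- The hub is at (264,72), the valve axis at (664,78) and the lever tip at (677,226).
- The arm's end is at (252,322), between the flask neck at (186,316) and the weighing bottle at (326,320).
- The flask is on the +y side, so the arm has to swing about -0.3 rad, towards +y.

```bash
cat > h.py <<'E'
import numpy as np
from bench import arm
from scipy.spatial.transform import Rotation as R
def ray(n,u,v,z):
    p=arm.camera_params(n); d=R.from_quat(p['orientation']).apply(np.linalg.inv(p['K'])@[u,v,1]); o=p['position']
    return (o+d*(z-o[2])/d[2])
T=lambda x,y:(185+(x+.5)/4.2-.5,145+(y+.5)/4.2-.5)
S=lambda x,y:(195+(x+.5)/3.7-.5,115+(y+.5)/3.7-.5)
E
python3 - <<'E'
from h import *
np.set_printoptions(precision=1,suppress=True)
for n,x,y,z in[("hub",264,72,190),("piv",664,78,190),("armend",252,322,175),("flaskmouth",186,316,113),("flaskbody",190,319,30),("weigh",326,320,45),("wplace",329,323,10),("drop",445,242,95),("dplace",436,249,10),("beakertop",76,235,85),("levtip",677,226,170),("levbase",668,130,170),("basehub",261,108,5),
 ("pipeA",330,83,170),("pipeB",600,88,170)]:
    print(n,ray("top",*T(x,y),z))
for n,x,y,z in[("hub",119,190,190),("piv",307,38,190),("mouth",256,387,113),("armend",300,285,170),("levtip",408,70,170)]: print("S",n,ray("scene",*S(x,y),z))
E
```

```text
hub [588.5  31.5 190. ]
piv [ 585.2 -203.   190. ]
armend [443.   38.6 175. ]
flaskmouth [448.4  79.4 113. ]
flaskbody [448.8  79.7  30. ]
weigh [447.6  -9.   45. ]
wplace [446.5 -12.2  10. ]
drop [495.1 -82.3  95. ]
dplace [495.9 -84.   10. ]
beakertop [500.3 149.8  85. ]
levtip [ 499.6 -213.5  170. ]
levbase [ 556.9 -209.   170. ]
basehub [591.5  33.    5. ]
pipeA [584.9  -7.8 170. ]
pipeB [ 582.  -168.7  170. ]
S hub [586.9  39.8 190. ]
S piv [ 574.6 -183.2  190. ]
S mouth [449.5  80.5 113. ]
S armend [446.3  33.4 170. ]
S levtip [ 502.1 -214.3  170. ]
```

```bash
python3 -m handwheel '[{"z":0.03,"x":0.08,"y":0.15,"az":-0.04},{"z":0.03,"x":0.08,"y":0.18,"az":-0.04},{"z":0.03,"x":0.08,"y":0.18,"az":-0.04},{"x":0.08,"y":0.18,"az":-0.04},{"x":0.08,"y":0.18,"az":-0.04},{"x":0.08,"y":0.18,"az":-0.04},{"x":0.08,"y":0.18,"az":-0.05},{"x":0.08,"y":0.15,"az":-0.05}]' -1
```

```text
invalid input at $[0]: expected keys x, y, z, ax, ay, az
```

```bash
python3 -m handwheel '[{"x":0.09,"y":0.18},{"x":0.09,"y":0.18},{"x":0.09,"y":0.18},{"x":0.09,"y":0.18},{"x":0.09,"y":0.18},{"x":0.09,"y":0.18},{"x":0.09,"y":0.18},{"x":0.09,"y":0.15}]'
```

```text
invalid input at $[0]: expected keys x, y, z, ax, ay, az
```

All keys are required.

```bash
python3 -m handwheel '[{"x":0.08,"y":0.15,"z":0.03,"ax":0,"ay":0,"az":-0.04},{"x":0.08,"y":0.18,"z":0.03,"ax":0,"ay":0,"az":-0.04},{"x":0.08,"y":0.18,"z":0.03,"ax":0,"ay":0,"az":-0.04},{"x":0.08,"y":0.18,"z":0,"ax":0,"ay":0,"az":-0.04},{"x":0.08,"y":0.18,"z":0,"ax":0,"ay":0,"az":-0.04},{"x":0.08,"y":0.18,"z":0,"ax":0,"ay":0,"az":-0.04},{"x":0.08,"y":0.18,"z":0,"ax":0,"ay":0,"az":-0.05},{"x":0.08,"y":0.15,"z":0,"ax":0,"ay":0,"az":-0.05}]' -1
python3 -m handwheel '[{"x":0.09,"y":0.18,"z":0,"ax":0,"ay":0,"az":0},{"x":0.09,"y":0.18,"z":0,"ax":0,"ay":0,"az":0},{"x":0.09,"y":0.18,"z":0,"ax":0,"ay":0,"az":0},{"x":0.09,"y":0.18,"z":0,"ax":0,"ay":0,"az":0},{"x":0.09,"y":0.18,"z":0,"ax":0,"ay":0,"az":0},{"x":0.09,"y":0.18,"z":0,"ax":0,"ay":0,"az":0},{"x":0.09,"y":0.15,"z":0,"ax":0,"ay":0,"az":0},{"x":0.05,"y":0.1,"z":0,"ax":0,"ay":0,"az":0}]'
```

```text
clock: 0.9
position: [347.5, -307.3, 249.1]
ee_rot: [0.089, 0.996, 0.0, -0.0]
contact_force: [0.1, 0.1, 0.7]
gripper_width: 0.0
grasp_force: 0.0
clock: 1.7
position: [484.2, -41.1, 248.9]
ee_rot: [0.087, 0.996, 0.0, -0.0]
contact_force: [0.2, -0.2, -0.6]
gripper_width: -0.2
grasp_force: 0.0
```

```bash
python3 -m handwheel '[{"x":0.01,"y":0,"z":-0.12,"ax":0,"ay":0,"az":0},{"x":0.01,"y":0,"z":-0.12,"ax":0,"ay":0,"az":0},{"x":0,"y":0,"z":-0.12,"ax":0,"ay":0,"az":0},{"x":0,"y":0,"z":-0.11,"ax":0,"ay":0,"az":0},{"x":0,"y":0.05,"z":0,"ax":0,"ay":0,"az":0},{"x":0,"y":0.05,"z":0,"ax":0,"ay":0,"az":0},{"x":0,"y":0.05,"z":0,"ax":0,"ay":0,"az":0},{"x":0,"y":0,"z":0,"ax":0,"ay":0,"az":0}]'
python3 - <<'E'
import cv2
from bench import arm
im=arm.get_image("scene")[115:275,195:345,::-1]; cv2.imwrite("pics/s1.png",cv2.resize(im,None,fx=3.7,fy=3.7,interpolation=cv2.INTER_CUBIC))
E
```

```text
clock: 2.5
position: [488.4, -11.6, 156.7]
ee_rot: [0.086, 0.996, 0.001, 0.001]
contact_force: [-0.2, -0.1, -0.1]
gripper_width: 0.1
grasp_force: 0.0
```

View pics/s1.png

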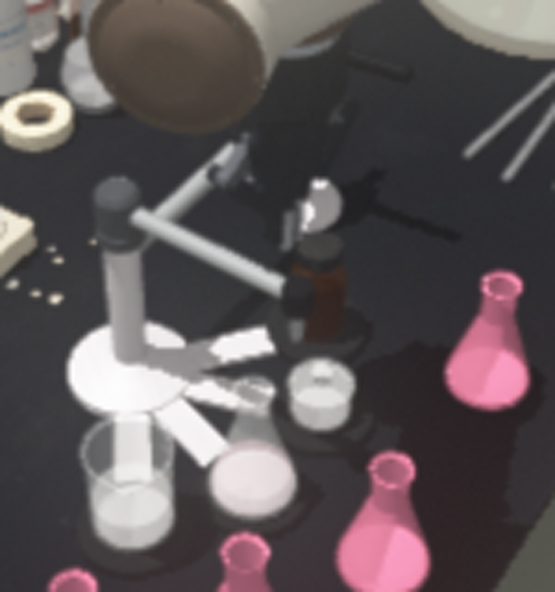

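The fingertip, at about (290,235), is beside the bar at bar height with nothing else near it. I'll push slowly.

```bash
python3 -m handwheel '[{"x":0,"y":0.05,"z":0,"ax":0,"ay":0,"az":0},{"x":0,"y":0.03,"z":0,"ax":0,"ay":0,"az":0},{"x":0,"y":0.02,"z":0,"ax":0,"ay":0,"az":0},{"x":0,"y":0.02,"z":0,"ax":0,"ay":0,"az":0},{"x":0,"y":0.02,"z":0,"ax":0,"ay":0,"az":0},{"x":0,"y":0.02,"z":0,"ax":0,"ay":0,"az":0},{"x":0,"y":0.02,"z":0,"ax":0,"ay":0,"az":0},{"x":0,"y":0,"z":0,"ax":0,"ay":0,"az":0}]'
python3 - <<'E'
import cv2
from bench import arm
for n,(a,b,c,d) in dict(scene=(170,260,210,310),top=(150,240,195,295)).items():
    im=arm.get_image(n)[a:b,c:d,::-1]; 
    im=cv2.resize(im,None,fx=4,fy=4,interpolation=cv2.INTER_CUBIC); o=im if n=="scene" else cv2.hconcat([o,im])
o=(255*(o/255.)**.6).astype('uint8'); cv2.imwrite("pics/s2.png",o)
E
```

```text
clock: 3.35
position: [487.5, 23.2, 155.3]
ee_rot: [0.087, 0.996, 0.0, -0.0]
contact_force: [0.1, -0.3, -0.3]
gripper_width: 0.4
grasp_force: 0.0
```

View pics/s2.png

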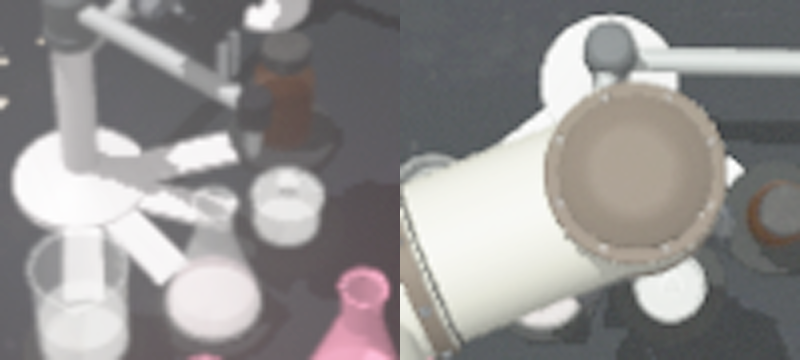

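The bar has barely moved; the finger has only just reached it. Pushing on.

```bash
python3 -m handwheel '[{"x":0,"y":0.02,"z":0,"ax":0,"ay":0,"az":0},{"x":0,"y":0.02,"z":0,"ax":0,"ay":0,"az":0},{"x":0,"y":0.02,"z":0,"ax":0,"ay":0,"az":0},{"x":0,"y":0.02,"z":0,"ax":0,"ay":0,"az":0},{"x":0.005,"y":0.02,"z":0,"ax":0,"ay":0,"az":0},{"x":0.005,"y":0.01,"z":0,"ax":0,"ay":0,"az":0},{"x":0,"y":0,"z":0,"ax":0,"ay":0,"az":0},{"x":0,"y":0,"z":0,"ax":0,"ay":0,"az":0}]'
python3 - <<'E'
import cv2
from bench import arm
im=arm.get_image("scene")[170:260,210:310,::-1]; 
im=cv2.resize(im,None,fx=6,fy=6,interpolation=cv2.INTER_CUBIC)
o=(255*(im/255.)**.6).astype('uint8'); cv2.imwrite("pics/s3.png",o)
E
```

```text
clock: 4.25
position: [489.5, 45.1, 155.3]
ee_rot: [0.087, 0.996, 0.0, 0.0]
contact_force: [0.1, -0.1, -0.0]
gripper_width: -0.3
grasp_force: 0.0
```

View pics/s3.png

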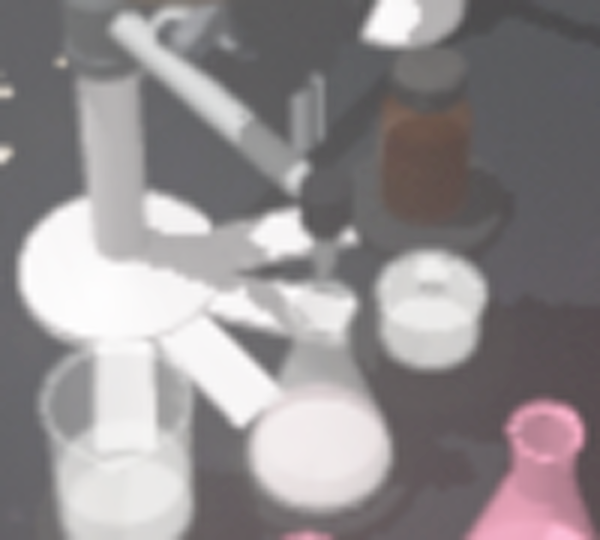

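The nozzle tip is now at crop (325,277), and the flask mouth is centred near (325,300).

Run:
```python
from h import *
f=lambda x,y:(210+(x+.5)/6-.5,170+(y+.5)/6-.5)
C=np.array([590.5,32])
for n,x,y,z in[("tip",325,277,130),("holdertopcentre",325,178,181),("holderbot",323,228,158),("mouth",325,300,113)]:
    p=ray("scene",*f(x,y),z)[:2]; d=p-C; print(n,p,np.hypot(*d),np.arctan2(d[1],-d[0]))
```

```text
tip [447.45083902  84.08931915] 152.23783901179038 0.34921203140931534
holdertopcentre [450.40994287  80.03512144] 148.09657996570417 0.3303244673097191
holderbot [448.39341817  84.35317874] 151.44350736646186 0.35297875347638663
mouth [448.99109295  81.54856401] 149.93275483007187 0.33680353469947044
```

It looks aligned. I'll back off, move near the lever and check with both cameras.

```bash
python3 -m handwheel '[{"x":0,"y":-0.08,"z":0,"ax":0,"ay":0,"az":0},{"x":0,"y":-0.1,"z":0,"ax":0,"ay":0,"az":0},{"x":0,"y":0,"z":0.16,"ax":0,"ay":0,"az":0},{"x":0,"y":0,"z":0.16,"ax":0,"ay":0,"az":0},{"x":0,"y":-0.05,"z":0.16,"ax":0,"ay":0,"az":0},{"x":0.03,"y":-0.2,"z":0,"ax":0,"ay":0,"az":0.05},{"x":0.03,"y":-0.2,"z":0,"ax":0,"ay":0,"az":0.05},{"x":0.03,"y":-0.2,"z":0,"ax":0,"ay":0,"az":0.05}]'
python3 -m handwheel '[{"x":0.03,"y":-0.1,"z":0,"ax":0,"ay":0,"az":0.05},{"x":0.02,"y":-0.1,"z":0,"ax":0,"ay":0,"az":0.06},{"x":0,"y":0,"z":0,"ax":0,"ay":0,"az":0.06},{"x":0,"y":0,"z":0,"ax":0,"ay":0,"az":0.06},{"x":0,"y":0,"z":0,"ax":0,"ay":0,"az":0.06},{"x":0,"y":0,"z":0,"ax":0,"ay":0,"az":0.06},{"x":0,"y":0,"z":0,"ax":0,"ay":0,"az":0.06},{"x":0,"y":0,"z":0,"ax":0,"ay":0,"az":0}]'
python3 - <<'E'
import cv2
from bench import arm
for n,(a,b,c,d) in dict(scene=(190,250,235,300),top=(155,239,205,270)).items():
    im=arm.get_image(n)[a:b,c:d,::-1]; 
    im=cv2.resize(im,None,fx=6,fy=6,interpolation=cv2.INTER_CUBIC); im=cv2.copyMakeBorder(im,0,504-im.shape[0],0,0,cv2.BORDER_CONSTANT); o=im if n=="scene" else cv2.hconcat([o,im])
o=(255*(o/255.)**.6).astype('uint8'); cv2.imwrite("pics/s4.png",o)
E
```

```text
clock: 5.1
position: [507.8, -122.3, 251.9]
ee_rot: [-0.032, 0.999, 0.0, 0.001]
contact_force: [-0.1, 1.2, 0.3]
gripper_width: 0.3
grasp_force: 0.0
clock: 5.9
position: [517.5, -161.2, 251.3]
ee_rot: [-0.345, 0.939, 0.0, 0.0]
contact_force: [1.1, -0.1, -0.1]
gripper_width: 0.0
grasp_force: 0.0
```

View pics/s4.png

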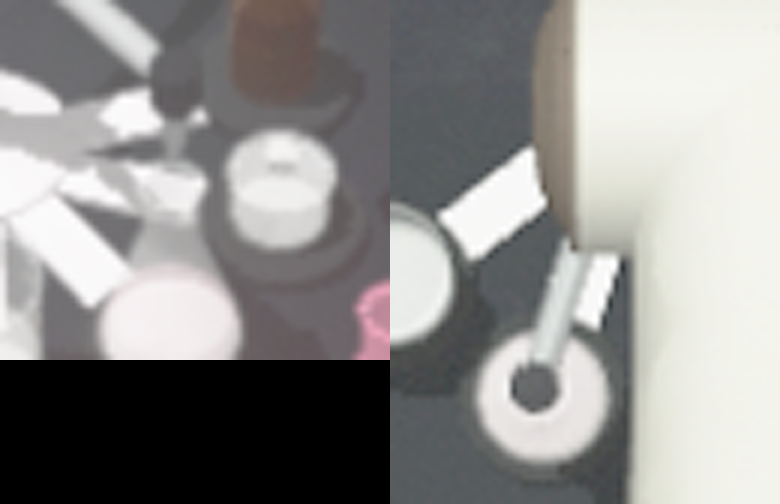

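In the top crop, the holder (535,387) sits over the flask body, whose circle is centred at (542,397). In the scene crop, the tip (175,157) is above the mouth. Now the numbers.

Run:
```python
from h import *
C=np.array([590.5,32])
for n,cam,x,y,z in[("tip","scene",175,157,130),("mouth","scene",173,178,113),("holder","top",145,387,178),("flaskbody","top",152,397,20)]:
    o=(235,190) if cam=="scene" else (205,155)
    p=ray(cam,o[0]+(x+.5)/6-.5,o[1]+(y+.5)/6-.5,z)[:2]; d=p-C; print(n,p,np.hypot(*d),np.arctan2(d[1],-d[0]))
im=arm.get_image("top").astype(int)
import cv2
# flask liquid: pinkish-white blob contour
s=im[205:240,275-65:315-65]; 
m=((s.min(2)>150)).astype('uint8')
c=max(cv2.findContours(m,0,2)[0],key=cv2.contourArea); (u,v),r=cv2.minEnclosingCircle(c); print(u+210,v+205,r)
for z in(15,25): print(ray("top",u+210,v+205,z))
```

```text
tip [447.45083902  84.08931915] 152.23783901179038 0.34921203140931534
mouth [450.2627014   81.08098686] 148.57807102863248 0.3366616843882436
holder [448.39250202  77.50460485] 149.21531437329793 0.3098957427601254
flaskbody [448.57490422  79.91601976] 149.79545307865956 0.32559895624158414
232.0 217.0 14.4223051071167
[459.14930416  74.29803225  15.        ]
[458.80228735  74.00628874  25.        ]
```

The two views put the nozzle within about 2 mm of the mouth, on opposite sides, so it is centred. Next is the lever. I'll lower the finger on its +y side, then push along the arc.

```bash
python3 -m handwheel '[{"x":0,"y":0,"z":-0.12,"ax":0,"ay":0,"az":0},{"x":0,"y":0,"z":-0.12,"ax":0,"ay":0,"az":0},{"x":0,"y":0,"z":-0.12,"ax":0,"ay":0,"az":0},{"x":0,"y":0,"z":-0.12,"ax":0,"ay":0,"az":0},{"x":0.01,"y":-0.04,"z":0,"ax":0,"ay":0,"az":0},{"x":0,"y":-0.04,"z":0,"ax":0,"ay":0,"az":0},{"x":0,"y":-0.03,"z":0,"ax":0,"ay":0,"az":0},{"x":0,"y":0,"z":0,"ax":0,"ay":0,"az":0}]'
python3 -m handwheel '[{"x":0,"y":-0.03,"z":0,"ax":0,"ay":0,"az":0},{"x":0,"y":-0.03,"z":0,"ax":0,"ay":0,"az":0},{"x":0,"y":-0.03,"z":0,"ax":0,"ay":0,"az":0},{"x":0,"y":-0.03,"z":0,"ax":0,"ay":0,"az":0},{"x":0,"y":-0.03,"z":0,"ax":0,"ay":0,"az":0},{"x":0.005,"y":-0.03,"z":0,"ax":0,"ay":0,"az":0},{"x":0.01,"y":-0.03,"z":0,"ax":0,"ay":0,"az":0},{"x":0.01,"y":-0.03,"z":0,"ax":0,"ay":0,"az":0}]'
```

```text
clock: 6.85
position: [520.3, -184.3, 156.7]
ee_rot: [-0.344, 0.939, -0.001, 0.001]
contact_force: [-0.0, 0.7, 0.4]
gripper_width: 0.0
grasp_force: 0.0
clock: 7.65
position: [524.3, -231.6, 155.1]
ee_rot: [-0.345, 0.939, 0.0, -0.0]
contact_force: [-0.4, 2.4, 0.5]
gripper_width: -0.2
grasp_force: 0.9
```

```bash
python3 -m handwheel '[{"x":0.01,"y":-0.025,"z":0,"ax":0,"ay":0,"az":0},{"x":0.015,"y":-0.025,"z":0,"ax":0,"ay":0,"az":0},{"x":0.02,"y":-0.025,"z":0,"ax":0,"ay":0,"az":0},{"x":0.02,"y":-0.025,"z":0,"ax":0,"ay":0,"az":0},{"x":0.02,"y":-0.02,"z":0,"ax":0,"ay":0,"az":0},{"x":0.02,"y":-0.02,"z":0,"ax":0,"ay":0,"az":0},{"x":0.02,"y":-0.01,"z":0,"ax":0,"ay":0,"az":0},{"x":0.02,"y":-0.01,"z":0,"ax":0,"ay":0,"az":0}]'
```

```text
clock: 8.45
position: [553.6, -263.5, 155.2]
ee_rot: [-0.345, 0.939, 0.0, -0.0]
contact_force: [-2.0, 1.2, -1.1]
gripper_width: 0.2
grasp_force: 0.9
```

```bash
python3 -m handwheel '[{"x":0.01,"y":-0.01,"z":0,"ax":0,"ay":0,"az":0},{"x":0.01,"y":-0.01,"z":0,"ax":0,"ay":0,"az":0},{"x":0.01,"y":-0.01,"z":0,"ax":0,"ay":0,"az":0},{"x":0.01,"y":-0.005,"z":0,"ax":0,"ay":0,"az":0},{"x":0,"y":0,"z":0,"ax":0,"ay":0,"az":0},{"x":0,"y":0,"z":0,"ax":0,"ay":0,"az":0},{"x":0,"y":0,"z":0,"ax":0,"ay":0,"az":0},{"x":0,"y":0,"z":0,"ax":0,"ay":0,"az":0}]'
```

```text
clock: 9.25
position: [561.7, -270.3, 155.5]
ee_rot: [-0.345, 0.939, -0.0, 0.0]
contact_force: [-0.8, 0.9, -0.5]
gripper_width: -0.3
grasp_force: 0.2
```

Creep in +x until the force shows the stop.

```bash
python3 -m handwheel '[{"x":0.005,"y":0,"z":0,"ax":0,"ay":0,"az":0},{"x":0.005,"y":0,"z":0,"ax":0,"ay":0,"az":0},{"x":0,"y":0,"z":0,"ax":0,"ay":0,"az":0},{"x":0.005,"y":0,"z":0,"ax":0,"ay":0,"az":0},{"x":0,"y":0,"z":0,"ax":0,"ay":0,"az":0},{"x":0,"y":0,"z":0,"ax":0,"ay":0,"az":0},{"x":0,"y":0,"z":0,"ax":0,"ay":0,"az":0},{"x":0,"y":0,"z":0,"ax":0,"ay":0,"az":0}]'
```

```text
clock: 10.05
position: [564.5, -270.2, 155.3]
ee_rot: [-0.345, 0.939, -0.0, 0.0]
contact_force: [-0.9, -1.0, -0.8]
gripper_width: -0.2
grasp_force: 0.7
```

```bash
python3 -m handwheel '[{"x":0.005,"y":0,"z":0,"ax":0,"ay":0,"az":0},{"x":0.005,"y":0,"z":0,"ax":0,"ay":0,"az":0},{"x":0,"y":0,"z":0,"ax":0,"ay":0,"az":0},{"x":0,"y":0,"z":0,"ax":0,"ay":0,"az":0},{"x":0,"y":0,"z":0,"ax":0,"ay":0,"az":0},{"x":0,"y":0,"z":0,"ax":0,"ay":0,"az":0},{"x":0,"y":0,"z":0,"ax":0,"ay":0,"az":0},{"x":0,"y":0,"z":0,"ax":0,"ay":0,"az":0}]'
python3 -m handwheel '[{"x":0.005,"y":0,"z":0,"ax":0,"ay":0,"az":0},{"x":0,"y":0,"z":0,"ax":0,"ay":0,"az":0},{"x":0,"y":0,"z":0,"ax":0,"ay":0,"az":0},{"x":0,"y":0,"z":0,"ax":0,"ay":0,"az":0},{"x":0,"y":0,"z":0,"ax":0,"ay":0,"az":0},{"x":0,"y":0,"z":0,"ax":0,"ay":0,"az":0},{"x":0,"y":0,"z":0,"ax":0,"ay":0,"az":0},{"x":0,"y":0,"z":0,"ax":0,"ay":0,"az":0}]'
```

```text
clock: 10.85
position: [566.6, -270.1, 155.4]
ee_rot: [-0.345, 0.939, -0.0, 0.0]
contact_force: [-0.9, -0.1, -0.4]
gripper_width: 0.3
grasp_force: 0.5
clock: 11.65
position: [567.4, -270.2, 155.3]
ee_rot: [-0.345, 0.939, 0.0, -0.0]
contact_force: [-2.5, -1.6, 1.0]
gripper_width: -0.0
grasp_force: 1.2
```

```bash
for i in 1 2; do python3 -m handwheel '[{"x":0.005,"y":0,"z":0,"ax":0,"ay":0,"az":0},{"x":0,"y":0,"z":0,"ax":0,"ay":0,"az":0},{"x":0,"y":0,"z":0,"ax":0,"ay":0,"az":0},{"x":0.005,"y":0,"z":0,"ax":0,"ay":0,"az":0},{"x":0,"y":0,"z":0,"ax":0,"ay":0,"az":0},{"x":0,"y":0,"z":0,"ax":0,"ay":0,"az":0},{"x":0,"y":0,"z":0,"ax":0,"ay":0,"az":0},{"x":0,"y":0,"z":0,"ax":0,"ay":0,"az":0}]' | grep -E "posi|force"; done
```

```text
position: [567.9, -270.2, 155.1]
contact_force: [-5.7, -2.1, 2.8]
grasp_force: 3.2
position: [568.2, -270.3, 155.0]
contact_force: [-9.3, -2.8, 4.0]
grasp_force: 4.9
```

The force is rising while the tool hardly moves, so the lever is at its stop. Backing off, up and away.

```bash
python3 -m handwheel '[{"x":-0.05,"y":0,"z":0,"ax":0,"ay":0,"az":0},{"x":-0.15,"y":0,"z":0,"ax":0,"ay":0,"az":0},{"x":-0.2,"y":0,"z":0,"ax":0,"ay":0,"az":0},{"x":0,"y":0,"z":0.2,"ax":0,"ay":0,"az":0},{"x":0,"y":0,"z":0.2,"ax":0,"ay":0,"az":0},{"x":-0.1,"y":-0.2,"z":0,"ax":0,"ay":0,"az":0},{"x":-0.1,"y":-0.2,"z":0,"ax":0,"ay":0,"az":0},{"x":-0.1,"y":-0.2,"z":0,"ax":0,"ay":0,"az":0}]'
python3 -m handwheel '[{"x":-0.1,"y":-0.2,"z":0,"ax":0,"ay":0,"az":0},{"x":-0.1,"y":-0.2,"z":0,"ax":0,"ay":0,"az":0},{"x":-0.1,"y":-0.2,"z":0,"ax":0,"ay":0,"az":0},{"x":-0.1,"y":-0.2,"z":0,"ax":0,"ay":0,"az":0},{"x":-0.1,"y":-0.1,"z":0,"ax":0,"ay":0,"az":0},{"x":0,"y":0,"z":0,"ax":0,"ay":0,"az":0},{"x":0,"y":0,"z":0,"ax":0,"ay":0,"az":0},{"x":0,"y":0,"z":0,"ax":0,"ay":0,"az":0}]'
python3 - <<'E'
import cv2
from bench import arm
im=arm.get_image("top")[145:245,185:385,::-1]
im=cv2.resize(im,None,fx=4,fy=4,interpolation=cv2.INTER_CUBIC)
o=(255*(im/255.)**.5).astype('uint8'); cv2.imwrite("pics/s5.png",o)
E
```

```text
clock: 14.05
position: [432.7, -391.1, 236.5]
ee_rot: [-0.346, 0.938, -0.002, 0.002]
contact_force: [0.8, -0.7, -0.2]
gripper_width: 0.1
grasp_force: 0.0
clock: 14.85
position: [332.7, -569.7, 235.6]
ee_rot: [-0.346, 0.938, -0.001, 0.001]
contact_force: [0.5, 0.3, -0.6]
gripper_width: 0.0
grasp_force: 0.0
```

View pics/s5.png

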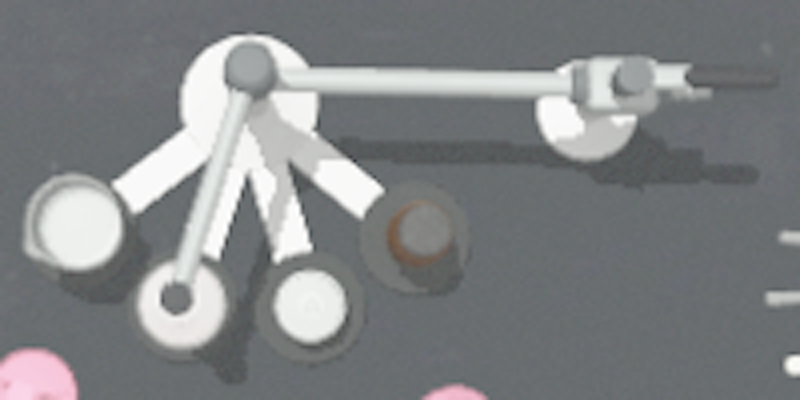

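The lever at (690–775,76) is in line with the pipe. The arm points at the flask, with the holder at (177,298), and all four vessels are on their places. Handing in.

```bash
python3 -c "
from bench import arm
print(arm.job_done())"
```

```text
the job is handed in; nothing more can be done
None
```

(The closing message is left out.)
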